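# Put the spice jars back in their block and snap the cap on

## Task

Put the spice jars back into the wooden block, from the back towards the front: first the closed pot into the middle pocket, next to the pot that already stands at the back, then the open jar upright into the front pocket. Then set the loose cap on the jar's neck, press it straight down until it clicks, and keep pressing it firmly against the seal; finish like that, still pressing down on the cap, without letting go. Do not disturb the pot at the back, the timer, the matchbox or the teaspoon.

Things in the scene. Friction and masses are not known exactly. Their poses are not given: they have to be found in the camera images.
- spice_block: beech block with rounded edges, 207 x 87 x 20 mm, lying flat and fixed to the worktop; origin at the centre of its underside. Its x axis runs along the row of three equal round pockets, from the front pocket (near the robot) to the back pocket; pockets are 60 mm apart, 46 mm in diameter and 14 mm deep (floor 6 mm above the worktop)
- pocket_middle (a point): centre of the floor of the middle pocket, empty at the start; z up
- pocket_front (a point): centre of the floor of the front pocket, the one nearest the robot, empty at the start; z up
- back_pot: another small white spice pot with a brass-coloured lid, 41 mm in diameter, 74 mm tall, already standing in the back pocket; origin at the centre of its underside. Leave it there
- closed_pot: small white spice pot with a brass-coloured lid, body 41 mm in diameter and 61 mm high, with its 37 mm lid 74 mm tall, standing apart on the worktop; origin at the centre of its underside, z up
- jar: open white jar, standing loose on the worktop; origin at the centre of its underside, z up. Body 42 mm in diameter up to a shoulder 56 mm above the origin (side straight to 52 mm); above it a bare neck 24 mm in diameter with a sifter plate and, on top, a black rubber seal ring 77.5 mm above the origin. Four small rounded sprung lugs stand 5 mm out of the neck 68 mm above the origin
- cap: the jar's snap cap, brass-coloured, round, 41 mm in diameter, 22 mm tall, standing on its open rim; origin at the centre of that rim, z up through the 3 mm roof. A snap lip runs inside the rim. Over the neck it meets the lugs with its origin 68 mm above the jar's; pushed down, resistance rises to 8-14 N, it clicks past at about 61 mm, the force drops, and its roof stops on the seal at 58.5 mm
- timer: round kitchen timer, 62 mm across, 52 mm tall, on the worktop behind the block; origin at the centre of its underside. Leave it alone
- matchbox: matchbox, 36 x 56 x 15 mm, lying flat; origin at the centre of its underside. Leave it alone
- teaspoon: metal teaspoon, 130 mm long, 11 mm high, lying on the worktop. Leave it alone
Mind the look-alikes: they are no part of the job. What is shaped like the cap but blue or pink is not meant.

How it is judged:
On the way, in this order (a step that is already met when the one before it is completed fails the run):
1. the closed pot stands in the middle pocket, the jar not yet in the front one (horizontal distance between closed_pot and pocket_middle below 0.005 m and z of closed_pot in the frame of pocket_middle below 0.003 m and angle between closed_pot's own z axis and vertical below 0.1 rad and horizontal distance between jar and pocket_front above 0.02 m), for 0.2 s.
2. the open jar stands in the front pocket (horizontal distance between jar and pocket_front below 0.005 m and z of jar in the frame of pocket_front below 0.003 m and angle between jar's own z axis and vertical below 0.1 rad), for 0.2 s.
3. the cap has clicked over the lugs of the jar (z of cap in the frame of jar below 0.0602 m and horizontal distance between cap and jar below 0.003 m and angle between the z axis of cap and the z axis of jar, either way round below 0.1 rad), for 0.2 s.
At the end, for the whole second after the job is handed in: Pot in the middle and jar in the front pocket, each within 5 mm of its centre, 3 mm of its floor and 0.1 rad of upright; cap snapped on (under 60.2 mm above the jar's origin, 3 mm off axis, 0.1 rad); fingers on the cap, jar bearing on the block with over 7 N, 3 N of own weight included (all of step 2 and all of step 3 and horizontal distance between closed_pot and pocket_middle below 0.005 m and z of closed_pot in the frame of pocket_middle below 0.003 m and angle between closed_pot's own z axis and vertical below 0.1 rad and angle between cap's own z axis and vertical below 0.15 rad and contact force between jar and spice_block above 7 N and contact force between the fingers and cap above 2 N); the arm keeps its last pose, push and grip.
It fails at once if the pot at the back is disturbed (distance of back_pot from where it was at the start of the episode above 0.01 m).
It fails at once if the timer, matchbox or teaspoon is pushed about (distance of any of timer, matchbox, teaspoon from where it was at the start of the episode above 0.02 m).
It also fails if it takes over 69 s, if anything falls off the work surface, if the arm or the gripper's body presses on something with over 40 N, if the wrist force passes 120 N, or if a joint passes its speed limit or range.

## Robot

A 6-joint arm with a two-finger parallel gripper is mounted at the origin on a cart in front of the work surface, level with it; the furniture and walls round the work are solid. World frame = base frame: x ahead of the robot, y to its left, z up, the work surface at z = 0. Lengths are in m, angles in rad, forces in N, time in s.
With the tool pointing down it reaches from about 0.3 to 0.95 m from the base axis. Payload 3.1 kg.
Tool frame: the origin (TCP) lies on the centre line of the jaws, within the pads' length; the fingertips stand 14 mm ahead of it and the grasp point (between the pads) lies 5 mm behind it; z points along the fingers, y is the line along which they close (so a half turn about z gives the same grasp; the last joint's range is limited). The gripper opens to 85 mm and grips with 20 to 120 N. Pads are 22 mm wide; open, the fingers measure 114 mm over their backs; the gripper's body (76 mm by 85 mm) begins 54 mm behind the grasp point. The pads swing forward as they close: fully open they stand 13 mm farther back than shut.
Start: joints at [-1.343, 0.308, 1.634, -0, 1.2, -0.07], TCP at [0.183, -0.598, 0.218] pointing down, gripper open.
Joint ranges: [-3.06, 3.06], [-0.79, 1.96], [0.05, 2.63], [-1.19, 4.34], [0.05, 2.64], [-2.94, 2.94]. Speed limits (rad/s): [2.79, 2.79, 3.14, 3.14, 3.14, 3.14].

## Interface

Orientations are given as a 3x3 rotation matrix whose columns are the frame's x, y, z axes.
In Python, from station import r gives the robot as it stands.
- The arm moves only by the shell command python3 -m handwheel 'ROWS' [FORCE]. ROWS is JSON, a list of rows, each a list of 3 entries, a list of its own where there are three numbers: the shift along the tool's x, y, z in units of 25 mm (1.0 is 25 mm), then the turn about the tool's z in rad, then the finger opening in mm, from 0 to 85.4. A call has exactly 10 rows; each row shifts and turns the commanded pose from where the row before left it, along the tool's axes as they then stand; what a row does not reach is not made up. A row lasts 1/8 s, in which the tool goes at most 62.5 mm and 10.7 degrees, less where a joint would pass 70% of its speed; a pose out of reach is approached as far as the arm can. A call is refused whole if a number of a shift passes 1 or a number of a turn 0.188, either way. A call with a gripper value outside its range is refused whole. The fingers move at their own pace and stop on an object; FORCE is the grip in N (left out, the last holds). Time passes only in rows, so rows that do not move let the fingers close, or fill a call up. It gives the time, the measured TCP pose, the force, the opening and the grip force at its end, in the units of the state.
- r.state(): the state, without advancing time (a new reading comes with each control period).
- r.snapshot(name): name is "scene" or "top"; returns a dict with "color" (384x512x3 uint8, red, green, blue), "depth" (384x512 float32, m along the optical axis (not along the pixel's ray), 0 where there is no reading), "fx", "fy", "cx", "cy" (pixels), "dist_coeffs" ([k1, k2, p1, p2, k3] as OpenCV has them; the pictures are not rectified), "R" (3x3) and "t" (3): a world point X has camera coordinates R X + t. Camera axes: x right, y down, z forward; pixel columns grow to the right and rows downward; lengths in m; the calibration is good to about 2 mm. A picture is of the moment at which its call begins.
- r.sign_off(): hands the job in; it is judged then, once.
Trained networks look in the newest picture that a camera, given by its name, has taken for a name from the list of things; names that differ only in an ending like _2 or _b are one class to them, and where a whole thing is asked for, a point or a joint stands for the part that bears it (a point fixed in the world has none). Each returns a list of dicts, best first, with "confidence" (0 to 1); they miss things now and then, are a little off and sometimes report something else, mostly with a low value. They report only what shows in the picture. A call takes as long as a camera call. They do not tell look-alikes from the thing itself.
- r.look_for(camera, label): "uv" ([column, row] in pixels, amid what is visible of it).
- r.cut_out(camera, label): "region" (384x512 bool, what is visible of it) and "uv" ([column, row] in pixels, amid what is visible of it).
- r.landmark_of(camera, label): "uv" ([column, row] in pixels: a listed point, or the origin of a listed thing).
The state is a dict: "t": time; "joint_pos": joint angles; "qvel": joint speeds; "joint_efforts": joint torques, N m; "tcp_pos": TCP position; "eef_rot": TCP orientation; "contact_force": force on the tool from outside, world axes, zero at the start; "moment": the same for the moment, N m; "width": finger opening in m; "grasp_force": force on a finger pad.
Only numpy, scipy, OpenCV 4.12 (cv2) and the standard library are available. Lean on these libraries where they do the work, as an engineer would, in place of code of your own. Each camera call takes 0.05 s, during which the arm holds its last target. There are 200 camera calls.

## Working session

There is one attempt and no reset: what is moved stays moved. The work goes in short steps, Python scripts to look and compute and a shell command to move; the robot and the scene stay as the last step left them, time stands still between calls to the robot, and variables do not carry over. Pictures are saved under pics/ and viewed, at most 10 in all, crops included, and the job is handed in when it is done.

```bash
mkdir -p pics
cat > h.py <<'E'
import numpy as np, cv2
from station import r
def snap(n):
    s=r.snapshot(n); s['K']=np.array([[s['fx'],0,s['cx']],[0,s['fy'],s['cy']],[0,0,1]]); s['D']=np.array(s['dist_coeffs']); s['R']=np.array(s['R']); s['t']=np.array(s['t']); return s
def ray(s,uv):
    p=cv2.undistortPoints(np.array(uv,float).reshape(-1,1,2),s['K'],s['D']).reshape(-1,2)
    return np.c_[p,np.ones(len(p))]
def onz(s,uv,z):
    d=ray(s,uv)@s['R']; o=-s['R'].T@s['t']; return o+d*((z-o[2])/d[:,2])[:,None]
def cloud(s,mask):
    v,u=np.nonzero(mask&(s['depth']>0)); d=s['depth'][v,u]
    return (ray(s,np.c_[u,v])*d[:,None]-s['t'])@s['R']
def save(s,f,box=None,k=1):
    im=s['color'][:,:,::-1]
    if box: a,b,c,d=box; im=im[b:d,a:c]
    cv2.imwrite(f,cv2.resize(im,None,fx=k,fy=k,interpolation=cv2.INTER_CUBIC))
E
python3 - <<'E'
from h import *
for n in ('scene','top'):
    s=snap(n); save(s,f'pics/{n}0.png',k=1.5)
    print(n,'cam',(-s['R'].T@s['t']).round(3))
    for l in ('spice_block','back_pot','closed_pot','jar','cap','timer','matchbox','teaspoon'):
        for q in r.cut_out(n,l)[:4]:
            c=cloud(s,q['region']); 
            if len(c)==0: print(l,'empty');continue
            zt=np.percentile(c[:,2],95); top=c[c[:,2]>zt-.006]
            print(l,round(q['confidence'],2),np.round(q['uv']),len(c),'ztop',zt.round(3),'topmid',((top.min(0)+top.max(0))/2)[:2].round(3),'ext',np.ptp(top,axis=0)[:2].round(3))
    for l in ('pocket_middle','pocket_front'):
        for q in r.landmark_of(n,l)[:2]: print(l,round(q['confidence'],2),np.round(q['uv']),onz(s,q['uv'],.006).round(3))
print(r.state())
E
```

```text
scene cam [0.097 0.47  0.451]
spice_block 0.94 [225. 253.] 3003 ztop 0.021 topmid [0.559 0.061] ext [0.205 0.097]
back_pot 0.78 [192. 219.] 725 ztop 0.08 topmid [0.62  0.066] ext [0.032 0.034]
closed_pot 0.78 [308. 205.] 689 ztop 0.074 topmid [ 0.495 -0.146] ext [0.034 0.034]
closed_pot 0.41 [191. 221.] 681 ztop 0.08 topmid [0.62  0.067] ext [0.032 0.032]
jar 0.7 [269. 192.] 569 ztop 0.076 topmid [ 0.6   -0.139] ext [0.023 0.027]
cap 0.65 [288. 241.] 371 ztop 0.023 topmid [ 0.471 -0.043] ext [0.039 0.038]
cap 0.55 [323. 196.] 162 ztop 0.024 topmid [ 0.512 -0.21 ] ext [0.066 0.116]
cap 0.54 [268. 221.] 337 ztop 0.023 topmid [ 0.543 -0.066] ext [0.039 0.04 ]
timer 0.57 [149. 217.] 793 ztop 0.05 topmid [0.732 0.086] ext [0.039 0.04 ]
matchbox 0.91 [231. 208.] 373 ztop 0.016 topmid [ 0.654 -0.069] ext [0.052 0.063]
teaspoon 0.39 [282. 176.] 43 ztop 0.011 topmid [ 0.654 -0.26 ] ext [0.013 0.053]
teaspoon 0.26 [226. 249.] 2898 ztop 0.021 topmid [0.557 0.062] ext [0.2   0.096]
pocket_middle 0.86 [217. 246.] [[0.571 0.052 0.006]]
pocket_middle 0.5 [153. 225.] [[0.729 0.086 0.006]]
pocket_fro
[... 1000 characters left out ...]
    1.19970943e+00, -6.96947526e-02]), 'qvel': array([ 0.00015609, -0.00144108, -0.00066114, -0.00070916, -0.00046383,
        0.00092648]), 'joint_efforts': array([ 1.48277635e-03, -4.15297401e+01, -2.77085871e+01, -4.85646433e-05,
        8.54601331e-04,  1.12050614e-06]), 'tcp_pos': array([ 0.1833466 , -0.59751164,  0.21849319]), 'eef_rot': array([[ 9.55988317e-01,  2.93404734e-01, -1.41913503e-05],
       [ 2.93404733e-01, -9.55988317e-01, -2.27593825e-05],
       [-2.02444756e-05,  1.75938944e-05, -1.00000000e+00]]), 'contact_force': array([-0.18231196, -0.04240216, -0.20372397]), 'moment': array([-0.00320583, -0.03681064, -0.01223159]), 'grasp_force': 0.0, 'width': 0.08508021069029471}
```

View both.

View pics/top0.png

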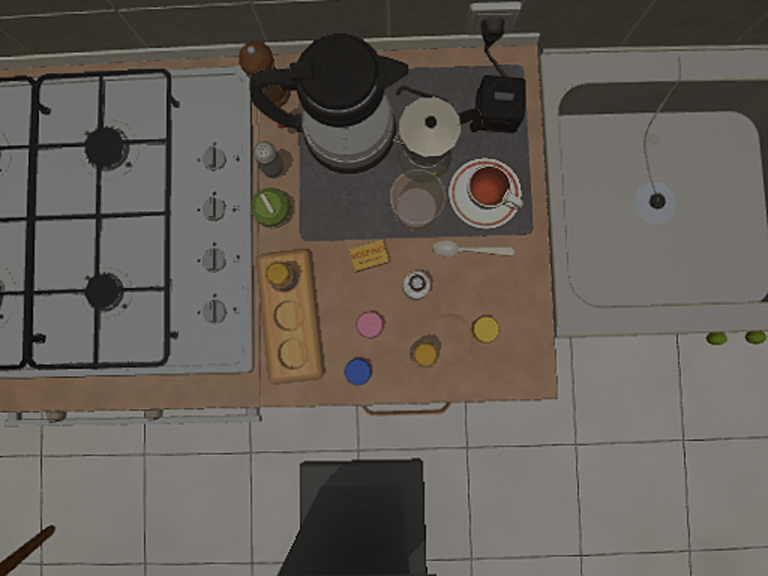

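View pics/scene0.png

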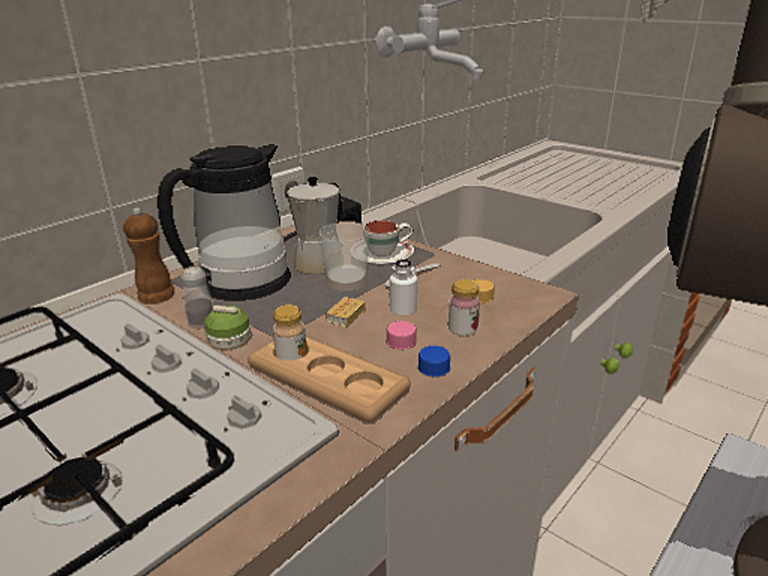

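Top view (full-res pixels): block with front pocket (195,235), middle (193,211), and the pot at its back end (186,183). Closed pot at (283,236), open jar at (278,190). The cap candidates are brass (323,219), pink (247,216) and blue (239,247). I choose the brass one, the only one that fits the description. Next is a close crop to check it, plus precise block and pocket geometry.

Run:
```python
from h import *
from scipy.optimize import least_squares
for n in ('scene','top'):
    s=snap(n)
    if n=='top': save(s,'pics/capcrop.png',(225,170,345,265),5)
    q=r.cut_out(n,'spice_block')[0]; c=cloud(s,np.ones_like(q['region']))
    near=(abs(c[:,0]-.56)<.14)&(abs(c[:,1]-.06)<.09)
    c=c[near]
    top=c[(c[:,2]>.015)&(c[:,2]<.026)]
    rc=cv2.minAreaRect((top[:,:2]*1000).astype(np.float32)); print(n,'rect',rc, 'ztop',np.median(top[:,2]))
    # block model fit via outline from image mask of top: area inside rectangle
    low=c[(c[:,2]<.013)&(c[:,2]>0.002)]
    for g in ((.502,.055),(.56,.055)):
        m=low[np.hypot(low[:,0]-g[0],low[:,1]-g[1])<.03]
        if len(m): (x,y),R=cv2.minEnclosingCircle((m[:,:2]*1000).astype(np.float32)); print(' pocket',len(m),m[:,:2].mean(0).round(4),m[:,2].mean().round(4),(round(x,1),round(y,1),round(R,1)))
    for l,h in (('closed_pot',.074),('jar',.0775),('back_pot',.08),('cap',.022)):
        for q in r.landmark_of(n,l)[:2]: print(' ',l,round(q['confidence'],2),np.round(q['uv'],1),onz(s,q['uv'],0).round(4))
```

```text
scene rect ((558.6467895507812, 40.36469650268555), (208.107666015625, 125.00690460205078), 5.568030834197998) ztop 0.019790487283450512
 pocket 239 [0.5103 0.0457] 0.0073 (507.3, 49.0, 22.0)
 pocket 204 [0.5713 0.0511] 0.0073 (568.4, 54.8, 22.0)
  closed_pot 0.73 [308.7 218.1] [[ 0.4995 -0.1541  0.    ]]
  jar 0.63 [270.  206.2] [[ 0.5969 -0.1406  0.    ]]
  back_pot 0.74 [192.5 236.7] [[0.6382 0.056  0.    ]]
  cap 0.7 [268.6 228.1] [[ 0.5407 -0.0677  0.    ]]
  cap 0.65 [288.6 246.8] [[ 0.4687 -0.0413  0.    ]]
top rect ((561.908447265625, 39.54863739013672), (210.14657592773438, 120.10897827148438), 5.871808052062988) ztop 0.01923433911040677
 pocket 275 [0.5023 0.0545] 0.0058 (502.9, 52.8, 22.8)
 pocket 270 [0.5631 0.0601] 0.0059 (563.4, 60.2, 22.3)
  closed_pot 0.59 [282.6 231.8] [[ 0.5061 -0.1527  0.    ]]
  jar 0.59 [275.7 192.6] [[ 0.5996 -0.1394  0.    ]]
  back_pot 0.59 [189.3 187.6] [[0.6178 0.0674 0.    ]]
  cap 0.82 [321.5 220.5] [[ 0.5301 -0.2457  0.    ]]
  cap 0.8 [249.2 216. ] [[ 0.5457 -0.0747  0.    ]]
```

View pics/capcrop.png

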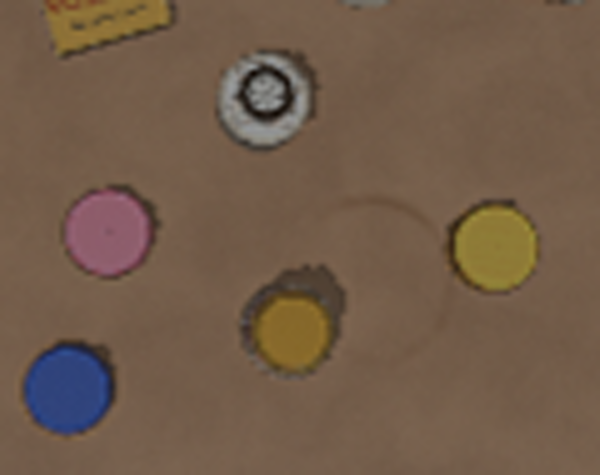

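The crop shows the brass-yellow cap at (324,219) full-res, clearly distinct from pink (247,216) and blue (239,247). The closed pot is at (283,236) and the open jar with the black seal at (278,189). Now I'm moving to the pot.

```bash
python3 -m handwheel '[[[0,0,0],0.1,64],[[0,0,0],0.098,64],[[0.8,-1,0],0,64],[[0.9,-1,0],0,64],[[0.9,-1,0],0,64],[[0.9,-1,0],0,64],[[0.9,-1,0],0,64],[[0.9,-1,0],0,64],[[0.9,-1,0],0,64],[[0.9,-1,0],0,64]]' 40
cat >> h.py <<'E'
def goto(x,y,z=None,yaw=None):
    s=r.state(); R=np.array(s['eef_rot']); p=np.array(s['tcp_pos'])
    d=np.array([x,y,p[2] if z is None else z])-p
    print('t',round(s['t'],2),'tcp',p.round(4),'xang',np.degrees(np.arctan2(R[1,0],R[0,0])).round(2),'w',round(s['width']*1000,1),'gf',round(s['grasp_force'],1),'F',s['contact_force'].round(1),'units',(R.T@d/.025).round(2))
E
python3 -c "
from h import *
goto(.498,-.149,.037)"
```

```text
t: 2.95
tcp_pos: [0.3407, -0.38, 0.2187]
eef_rot: [[0.995, 0.1, 0.0], [0.1, -0.995, -0.0], [0.0, 0.0, -1.0]]
contact_force: [-0.1, -0.4, 0.7]
width: 0.0643
grasp_force: 0.0
t 2.95 tcp [ 0.3407 -0.38    0.2187] xang 5.71 w 64.3 gf 0.0 F [-0.1 -0.4  0.7] units [ 7.18 -8.57  7.27]
```

```bash
python3 -m handwheel '[[[0.8,-1,0],0,64],[[0.8,-1,0],0,64],[[0.8,-1,0],0,64],[[0.8,-1,0],0,64],[[0.8,-1,0],0,64],[[0.8,-1,0],0,64],[[0.8,-1,0],0,64],[[0.8,-0.8,0],0,64],[[0.5,-0.5,0],0,64],[[0,0,0],0,64]]' 40
python3 -c "
from h import *
goto(.498,-.149,.037)"
```

```text
t: 4.2
tcp_pos: [0.4914, -0.1567, 0.2185]
eef_rot: [[0.995, 0.102, -0.0], [0.102, -0.995, -0.0], [-0.0, 0.0, -1.0]]
contact_force: [-0.5, -0.7, 0.2]
width: 0.064
grasp_force: 0.0
t 4.2 tcp [ 0.4914 -0.1567  0.2185] xang 5.83 w 64.0 gf 0.0 F [-0.5 -0.7  0.2] units [ 0.29 -0.28  7.26]
```

```bash
python3 -m handwheel '[[[0.15,-0.14,0.6],0,64],[[0.14,-0.14,0.6],0,64],[[0,0,0.6],0,64],[[0,0,0.6],0,64],[[0,0,0.6],0,64],[[0,0,0.6],0,64],[[0,0,0.6],0,64],[[0,0,0.6],0,64],[[0,0,0],0,64],[[0,0,0],0,64]]' 40
python3 - <<'E'
from h import *
goto(.498,-.149,.037)
s=snap('scene'); save(s,'pics/a.png',(240,120,400,250),5)
E
```

```text
t: 5.45
tcp_pos: [0.4979, -0.1496, 0.0987]
eef_rot: [[0.995, 0.1, 0.001], [0.1, -0.995, -0.0], [0.001, 0.0, -1.0]]
contact_force: [-0.7, 0.2, -0.6]
width: 0.0641
grasp_force: 0.0
t 5.45 tcp [ 0.4979 -0.1496  0.0987] xang 5.72 w 64.1 gf 0.0 F [-0.7  0.2 -0.6] units [ 0.   -0.02  2.47]
```

View pics/a.png

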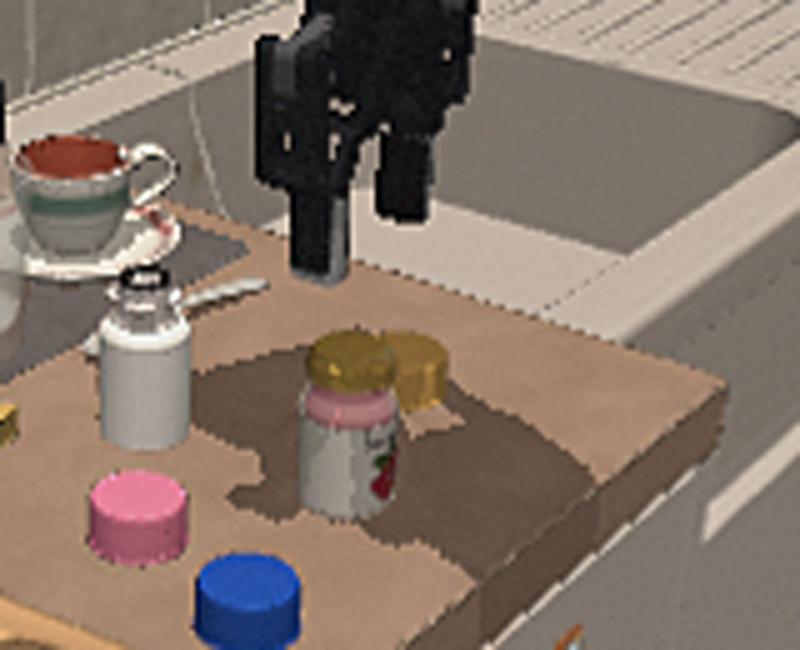

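The gripper straddles the closed pot (crop 350,420) and the fingers look centred over it, with the neighbours clear. Descending and gripping.

```bash
python3 -m handwheel '[[[0,0,0.6],0,64],[[0,0,0.6],0,64],[[0,0,0.6],0,64],[[0,0,0.6],0,64],[[0,0,0.05],0,64],[[0,0,0],0,20],[[0,0,0],0,20],[[0,0,0],0,20],[[0,0,0],0,20],[[0,0,0],0,20]]' 40
python3 -c "
from h import *
goto(.563,.060,.1)"
```

```text
t: 6.75
tcp_pos: [0.4981, -0.1497, 0.0377]
eef_rot: [[0.995, 0.1, 0.001], [0.1, -0.995, -0.0], [0.001, 0.001, -1.0]]
contact_force: [0.4, -0.3, 1.9]
width: 0.0392
grasp_force: 40.5
t 6.75 tcp [ 0.4981 -0.1497  0.0377] xang 5.72 w 39.2 gf 40.5 F [ 0.4 -0.3  1.9] units [ 3.42 -8.09 -2.49]
```

```bash
python3 -m handwheel '[[[0,0,-0.8],0,20],[[0,0,-0.9],0,20],[[0.3,-0.7,-0.8],0,20],[[0.4,-1,0],0,20],[[0.4,-1,0],0,20],[[0.4,-1,0],0,20],[[0.4,-1,0],0,20],[[0.4,-1,0],0,20],[[0.4,-1,0],0,20],[[0.4,-1,0],0,20]]' 40
python3 -c "
from h import *
goto(.563,.060,.066)"
```

```text
t: 8.0
tcp_pos: [0.555, 0.0507, 0.0992]
eef_rot: [[0.995, 0.1, -0.001], [0.1, -0.995, -0.0], [-0.001, -0.0, -1.0]]
contact_force: [-0.8, -0.5, -1.6]
width: 0.0394
grasp_force: 40.6
t 8.0 tcp [0.555  0.0507 0.0992] xang 5.72 w 39.4 gf 40.6 F [-0.8 -0.5 -1.6] units [ 0.36 -0.34  1.33]
```

```bash
python3 -m handwheel '[[[0.18,-0.17,0],0,20],[[0.17,-0.16,0],0,20],[[0,0,0.4],0,20],[[0,0,0.4],0,20],[[0,0,0.4],0,20],[[0,0,0],0,20],[[0,0,0],0,20],[[0,0,0],0,20],[[0,0,0],0,20],[[0,0,0],0,20]]' 40
python3 - <<'E'
from h import *
goto(.563,.060,.062)
for n in ('scene','top'):
    s=snap(n); 
    if n=='scene': save(s,'pics/b.png',(160,180,290,280),6)
    for q in r.cut_out(n,'closed_pot')[:2]: 
        c=cloud(s,q['region']); print(n,q['confidence'],q['uv'],c.min(0).round(3),c.max(0).round(3))
        if n=='scene': # cylinder fit on body
            b=c[(c[:,2]<.06)&(c[:,2]>.025)]
            if len(b)>30:
                from scipy.optimize import least_squares
                f=least_squares(lambda p:np.hypot(b[:,0]-p[0],b[:,1]-p[1])-.0205,[.563,.06],loss='soft_l1',f_scale=.002); print('cyl',f.x.round(4),len(b))
E
```

```text
t: 9.25
tcp_pos: [0.5635, 0.0589, 0.07]
eef_rot: [[0.995, 0.1, 0.001], [0.1, -0.995, 0.0], [0.001, 0.0, -1.0]]
contact_force: [0.8, -0.1, -2.1]
width: 0.0396
grasp_force: 40.6
t 9.25 tcp [0.5635 0.0589 0.07  ] xang 5.72 w 39.6 gf 40.6 F [ 0.8 -0.1 -2.1] units [-0.02 -0.04  0.32]
```

View pics/b.png

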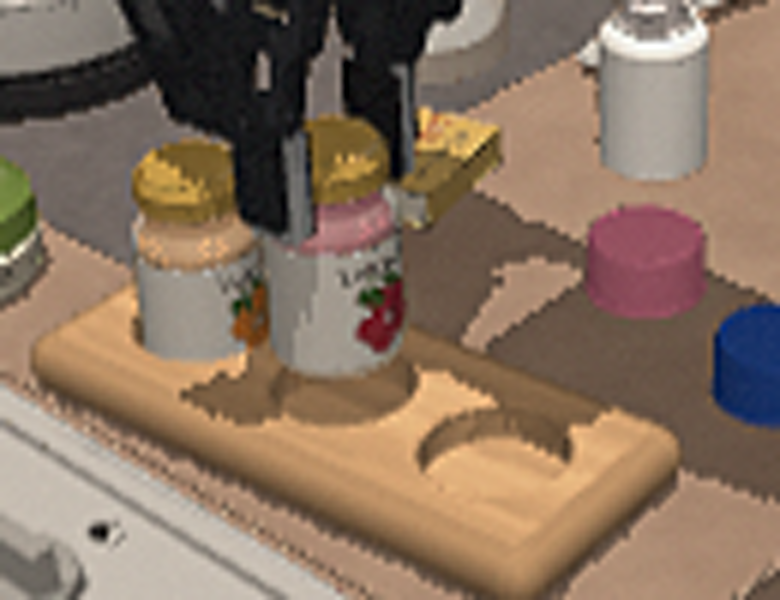

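The crop shows the pot held over the middle pocket (crop 345,390), with the front pocket at (495,450) and the back pot clear at (195,250). I'll compare the projected circles with what I see.

Run:
```python
from h import *
s=snap('scene'); a=np.linspace(0,2*np.pi,200)
def ext(x,y,z,R):
    P=np.c_[x+R*np.cos(a),y+R*np.sin(a),0*a+z]
    p=cv2.projectPoints(P,cv2.Rodrigues(s['R'])[0],s['t'],s['K'],s['D'])[0][:,0]
    p=(p-[160,180])*6; return p.min(0).round(),p.max(0).round()
print('mid',ext(.563,.060,.02,.023),'front',ext(.503,.054,.02,.023),'pot bottom',ext(.5635,.0589,.033,.0205),'jar bottom',ext(.603,-.140,0,.021))
```

```text
mid (array([264., 338.]), array([411., 423.])) front (array([414., 400.]), array([567., 493.])) pot bottom (array([270., 307.]), array([402., 381.])) jar bottom (array([592., 126.]), array([702., 180.]))
```

```bash
python3 -m handwheel '[[[-0.05,0.04,0],0,20],[[0,0,0.2],0,20],[[0,0,0.2],0,20],[[0,0,0.2],0,20],[[0,0,0.1],0,20],[[0,0,0.1],0,20],[[0,0,0.1],0,20],[[0,0,0.1],0,20],[[0,0,0],0,20],[[0,0,0],0,20]]' 40
python3 - <<'E'
from h import *
goto(.563,.060,.043)
s=snap('scene'); save(s,'pics/c.png',(160,180,290,280),6)
E
```

```text
t: 10.75
tcp_pos: [0.5623, 0.0578, 0.0448]
eef_rot: [[0.995, 0.1, 0.0], [0.1, -0.995, 0.0], [0.0, 0.0, -1.0]]
contact_force: [0.3, -0.0, -0.9]
width: 0.0394
grasp_force: 40.6
t 10.75 tcp [0.5623 0.0578 0.0448] xang 5.72 w 39.4 gf 40.6 F [ 0.3 -0.  -0.9] units [ 0.04 -0.09  0.07]
```

View pics/c.png

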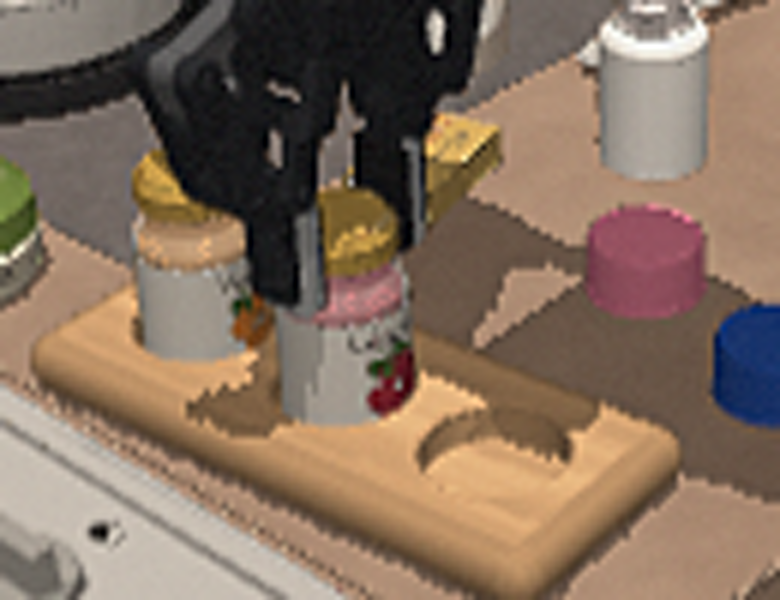

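The pot sits inside the middle pocket (crop 345,380), close to the floor. I'll seat it, release and rise.

```bash
python3 -m handwheel '[[[0,0,0.06],0,20],[[0,0,0],0,62],[[0,0,0],0,62],[[0,0,0],0,62],[[0,0,-0.6],0,62],[[0,0,-1],0,62],[[0,0,-1],0,62],[[0,0,-1],0,62],[[0,0,-1],0,62],[[0,0,0],0,62]]' 40
python3 - <<'E'
from h import *
goto(.602,-.140,.1)
for n in ('top','scene'):
    s=snap(n); c=cloud(s,np.ones((384,512),bool)); m=c[(np.hypot(c[:,0]-.563,c[:,1]-.06)<.024)&(c[:,2]>.074)&(c[:,2]<.09)]
    print(n,len(m),((m.min(0)+m.max(0))/2).round(4) if len(m) else '')
    j=c[(np.hypot(c[:,0]-.602,c[:,1]+.14)<.03)&(c[:,2]>.065)]; print('jarneck',len(j),((j.min(0)+j.max(0))/2).round(4))
E
```

```text
t: 12.05
tcp_pos: [0.5647, 0.0578, 0.1617]
eef_rot: [[0.995, 0.1, 0.007], [0.1, -0.995, 0.0], [0.007, 0.0, -1.0]]
contact_force: [0.2, 0.5, -0.3]
width: 0.0624
grasp_force: 0.0
t 12.05 tcp [0.5647 0.0578 0.1617] xang 5.72 w 62.4 gf 0.0 F [ 0.2  0.5 -0.3] units [0.68 8.02 2.48]
top 62 [0.5528 0.055  0.0783]
jarneck 141 [ 0.603  -0.1408  0.0731]
scene 194 [0.5599 0.0603 0.0778]
jarneck 106 [ 0.6002 -0.1376  0.072 ]
```

```bash
python3 -m handwheel '[[[0.1,1,0],0,62],[[0.1,1,0],0,62],[[0.1,1,0],0,62],[[0.1,1,0],0,62],[[0.1,1,0],0,62],[[0.1,1,0],0,62],[[0.06,1,0.4],0,62],[[0,1,0.5],0,62],[[0,0.05,0.5],0,62],[[0,0,0],0,62]]' 40
python3 -c "
from h import *
goto(.602,-.1405,.034)"
```

```text
t: 13.4
tcp_pos: [0.5965, -0.1397, 0.1205]
eef_rot: [[0.995, 0.099, -0.005], [0.099, -0.995, 0.002], [-0.005, -0.003, -1.0]]
contact_force: [-1.1, -0.1, 0.0]
width: 0.0616
grasp_force: 0.0
t 13.4 tcp [ 0.5965 -0.1397  0.1205] xang 5.7 w 61.6 gf 0.0 F [-1.1 -0.1  0. ] units [0.23 0.06 3.46]
```

```bash
python3 -m handwheel '[[[0.1,0.02,0],0,62],[[0.09,0,0],0,62],[[0,0,0.7],0,62],[[0,0,0.7],0,62],[[0,0,0.7],0,62],[[0,0,0.5],0,62],[[0,0,0.5],0,62],[[0,0,0.3],0,62],[[0,0,0],0,62],[[0,0,0],0,62]]' 40
python3 -c "
from h import *
goto(.602,-.1405,.034)"
```

```text
t: 14.65
tcp_pos: [0.6041, -0.1411, 0.0388]
eef_rot: [[0.995, 0.1, 0.001], [0.1, -0.995, -0.0], [0.001, 0.0, -1.0]]
contact_force: [-0.4, -0.7, 0.9]
width: 0.0618
grasp_force: 0.0
t 14.65 tcp [ 0.6041 -0.1411  0.0388] xang 5.72 w 61.8 gf 0.0 F [-0.4 -0.7  0.9] units [-0.08 -0.03  0.19]
```

```bash
python3 -m handwheel '[[[-0.08,0,0.15],0,62],[[0,0,0],0,62],[[0,0,0],0,20],[[0,0,0],0,20],[[0,0,0],0,20],[[0,0,0],0,20],[[0,0,0],0,20],[[0,0,0],0,20],[[0,0,0],0,20],[[0,0,0],0,20]]' 40
python3 -c "
from h import *
goto(.502,.0527,.1)"
```

```text
t: 15.9
tcp_pos: [0.6018, -0.141, 0.0351]
eef_rot: [[0.995, 0.1, 0.001], [0.1, -0.995, 0.0], [0.001, -0.0, -1.0]]
contact_force: [-1.6, 1.1, 5.4]
width: 0.0385
grasp_force: 40.1
t 15.9 tcp [ 0.6018 -0.141   0.0351] xang 5.72 w 38.5 gf 40.1 F [-1.6  1.1  5.4] units [-3.2  -8.11 -2.6 ]
```

Run:
```python
from h import *
s=snap('scene'); save(s,'pics/d.png',(230,140,320,220),8)
a=np.linspace(0,2*np.pi,100)
for z in (0,.02,.03,.04,.052):
    p=cv2.projectPoints(np.array([[.602+.1*.021,-.141+.021,z]]),cv2.Rodrigues(s['R'])[0],s['t'],s['K'],s['D'])[0][:,0]; print(z,((p-[230,140])*8).round())
```

```text
0 [[254. 549.]]
0.02 [[253. 487.]]
0.03 [[253. 456.]]
0.04 [[253. 424.]]
0.052 [[253. 386.]]
```

View pics/d.png

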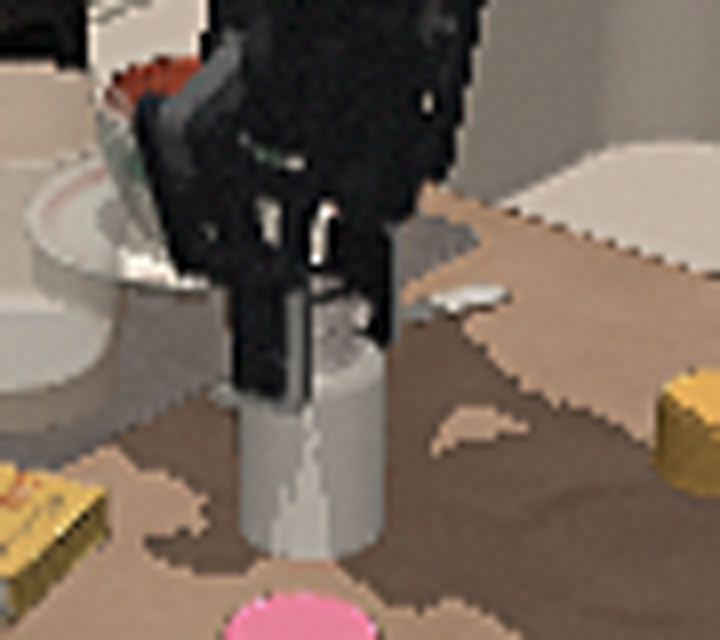

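The tip of the near finger is at crop (300,405), about z 0.045. That is higher than expected, so the pads are on the jar's shoulder. I'll open, go lower and measure the tip height.

```bash
python3 -m handwheel '[[[0,0,0],0,62],[[0,0,0],0,62],[[0,0,0],0,62],[[0,0,0.2],0,62],[[0,0,0.25],0,62],[[0,0,0],0,62],[[0,0,0],0,62],[[0,0,0],0,62],[[0,0,0],0,62],[[0,0,0],0,62]]' 40
python3 - <<'E'
from h import *
goto(.602,-.1405,.023)
s=snap('scene'); c=cloud(s,np.ones((384,512),bool)); g=cv2.cvtColor(s['color'],cv2.COLOR_RGB2GRAY)
dark=cloud(s,g<45)
m=dark[(abs(dark[:,0]-.602)<.03)&(abs(dark[:,1]+.14)<.06)&(dark[:,2]>.003)]
for lo in np.arange(.0,.12,.01):
    k=m[(m[:,2]>=lo)&(m[:,2]<lo+.01)]; print(round(lo,2),len(k),k[:,:2].min(0).round(3) if len(k) else '',k[:,:2].max(0).round(3) if len(k) else '')
j=c[(np.hypot(c[:,0]-.602,c[:,1]+.14)<.03)&(c[:,2]>.015)&(c[:,2]<.045)]; print(len(j),((j.min(0)+j.max(0))/2).round(4))
E
```

```text
t: 17.2
tcp_pos: [0.6016, -0.1411, 0.0234]
eef_rot: [[0.995, 0.1, 0.0], [0.1, -0.995, -0.0], [0.0, 0.0, -1.0]]
contact_force: [0.1, 0.7, 1.0]
width: 0.0618
grasp_force: 0.0
t 17.2 tcp [ 0.6016 -0.1411  0.0234] xang 5.72 w 61.8 gf 0.0 F [0.1 0.7 1. ] units [ 0.02 -0.02  0.01]
0.0 0  
0.01 0  
0.02 0  
0.03 0  
0.04 15 [ 0.592 -0.175] [ 0.608 -0.099]
0.05 50 [ 0.585 -0.176] [ 0.607 -0.095]
0.06 69 [ 0.586 -0.175] [ 0.615 -0.095]
0.07 82 [ 0.585 -0.176] [ 0.613 -0.096]
0.08 59 [ 0.583 -0.194] [ 0.615 -0.083]
0.09 111 [ 0.581 -0.199] [ 0.613 -0.08 ]
0.1 95 [ 0.58  -0.199] [ 0.604 -0.08 ]
0.11 107 [ 0.58 -0.2 ] [ 0.605 -0.081]
183 [ 0.596  -0.1334  0.0299]
```

```bash
python3 -m handwheel '[[[0,0,0.2],0,62],[[0,0,0.2],0,62],[[0,0,0],0,62],[[0,0,0],0,20],[[0,0,0],0,20],[[0,0,0],0,20],[[0,0,0],0,20],[[0,0,0],0,20],[[0,0,0],0,20],[[0,0,0],0,20]]' 40
python3 - <<'E'
from h import *
goto(.502,.0527,.1)
s=snap('scene'); g=cv2.cvtColor(s['color'],cv2.COLOR_RGB2GRAY)
dark=cloud(s,g<45)
m=dark[(abs(dark[:,0]-.602)<.03)&(abs(dark[:,1]+.14)<.05)&(dark[:,2]>.003)]
print(np.percentile(m[:,2],[0,1,3,10]).round(4))
E
```

```text
t: 18.5
tcp_pos: [0.6018, -0.1411, 0.0134]
eef_rot: [[0.995, 0.1, 0.001], [0.1, -0.995, -0.0], [0.001, 0.0, -1.0]]
contact_force: [0.4, 0.5, 1.7]
width: 0.0407
grasp_force: 40.8
t 18.5 tcp [ 0.6018 -0.1411  0.0134] xang 5.72 w 40.7 gf 40.8 F [0.4 0.5 1.7] units [-3.2  -8.11 -3.47]
[0.0336 0.0434 0.0566 0.0825]
```

```bash
python3 -m handwheel '[[[0,0,-0.8],0,20],[[0,0,-0.9],0,20],[[-0.4,-0.7,-0.8],0,20],[[-0.4,-1,0],0,20],[[-0.4,-1,0],0,20],[[-0.4,-1,0],0,20],[[-0.4,-1,0],0,20],[[-0.4,-1,0],0,20],[[-0.4,-1,0],0,20],[[-0.3,-1,0],0,20]]' 40
python3 -c "
from h import *
goto(.502,.052,.045)"
```

```text
t: 19.8
tcp_pos: [0.5042, 0.0433, 0.0764]
eef_rot: [[0.995, 0.1, -0.0], [0.1, -0.995, -0.0], [-0.0, 0.0, -1.0]]
contact_force: [0.8, 0.9, -2.1]
width: 0.0407
grasp_force: 41.0
t 19.8 tcp [0.5042 0.0433 0.0764] xang 5.71 w 40.7 gf 41.0 F [ 0.8  0.9 -2.1] units [-0.05 -0.35  1.26]
```

```bash
python3 -m handwheel '[[[0,0,0],0,20],[[0,0,0],0,20],[[0,0,0],0,20],[[0,0,0],0,20],[[0,0,0],0,20],[[0,0,0],0,20],[[0,0,0],0,20],[[0,0,0],0,20],[[0,0,0],0,20],[[0,0,0],0,20]]' 40 >/dev/null
python3 -c "
from h import *
goto(.502,.052,.045)"
```

```text
t 21.05 tcp [0.5052 0.0428 0.0757] xang 5.72 w 41.0 gf 41.0 F [-0.2 -0.6 -1.7] units [-0.09 -0.38  1.23]
```

```bash
python3 -m handwheel '[[[-0.05,-0.19,0],0,20],[[-0.04,-0.19,0],0,20],[[0,0,0.4],0,20],[[0,0,0.4],0,20],[[0,0,0.4],0,20],[[0,0,0],0,20],[[0,0,0],0,20],[[0,0,0],0,20],[[0,0,0],0,20],[[0,0,0],0,20]]' 40
python3 - <<'E'
from h import *
goto(.502,.052,.0194)
s=snap('scene'); save(s,'pics/e.png',(170,180,300,280),6)
a=np.linspace(0,2*np.pi,200); p0=r.state()['tcp_pos']
def ext(x,y,z,R):
    P=np.c_[x+R*np.cos(a),y+R*np.sin(a),0*a+z]
    p=cv2.projectPoints(P,cv2.Rodrigues(s['R'])[0],s['t'],s['K'],s['D'])[0][:,0]
    p=(p-[170,180])*6; return p.min(0).round(),p.max(0).round()
print('front',ext(.502,.052,.02,.023),'jar bottom',ext(p0[0],p0[1],p0[2]-.0134,.021))
E
```

```text
t: 22.3
tcp_pos: [0.5022, 0.052, 0.046]
eef_rot: [[0.995, 0.1, 0.001], [0.1, -0.995, -0.0], [0.001, 0.0, -1.0]]
contact_force: [-0.4, 0.3, -1.8]
width: 0.0407
grasp_force: 41.0
t 22.3 tcp [0.5022 0.052  0.046 ] xang 5.72 w 40.7 gf 41.0 F [-0.4  0.3 -1.8] units [-0.01 -0.    1.06]
front (array([361., 399.]), array([514., 491.])) jar bottom (array([365., 369.]), array([506., 452.]))
```

View pics/e.png

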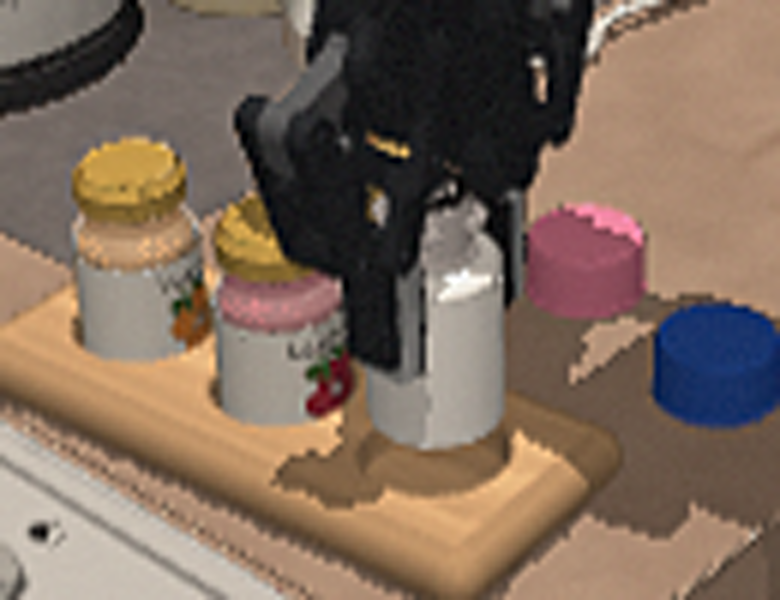

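The pots are well placed. The jar (crop 368–505) hangs centred over the front pocket (360–511), matching the projection. Lowering.

```bash
python3 -m handwheel '[[[0,0,0.2],0,20],[[0,0,0.2],0,20],[[0,0,0.2],0,20],[[0,0,0.1],0,20],[[0,0,0.1],0,20],[[0,0,0.1],0,20],[[0,0,0.05],0,20],[[0,0,0.05],0,20],[[0,0,0],0,20],[[0,0,0],0,20]]' 40
```

```text
t: 23.6
tcp_pos: [0.502, 0.052, 0.0207]
eef_rot: [[0.995, 0.1, 0.0], [0.1, -0.995, 0.0], [0.0, -0.0, -1.0]]
contact_force: [0.1, 1.7, -2.2]
width: 0.0405
grasp_force: 41.0
```

```bash
python3 -m handwheel '[[[0,0,0.05],0,20],[[0,0,0],0,62],[[0,0,0],0,62],[[0,0,0],0,62],[[0,0,-0.6],0,62],[[0,0,-1],0,62],[[0,0,-1],0,62],[[0,0,-1],0,62],[[0,0.5,-0.8],0,62],[[0,1,0],0,62]]' 40
python3 - <<'E'
from h import *
goto(.531,-.247,.1)
s=snap('scene'); c=cloud(s,np.ones((384,512),bool)); j=c[(np.hypot(c[:,0]-.502,c[:,1]-.052)<.018)&(c[:,2]>.075)&(c[:,2]<.1)]; print('neck',len(j),j.min(0).round(4),j.max(0).round(4))
E
```

```text
t: 24.85
tcp_pos: [0.508, 0.0147, 0.1329]
eef_rot: [[0.995, 0.101, 0.006], [0.101, -0.995, -0.0], [0.006, 0.001, -1.0]]
contact_force: [0.2, 0.0, 0.2]
width: 0.0624
grasp_force: 0.0
t 24.85 tcp [0.508  0.0147 0.1329] xang 5.82 w 62.4 gf 0.0 F [0.2 0.  0.2] units [-0.15 10.51  1.32]
neck 164 [0.4875 0.0407 0.0751] [0.5162 0.0681 0.0855]
```

```bash
python3 -m handwheel '[[[0,1,0],0,62],[[0,1,0],0,62],[[0,1,0],0,62],[[0,1,0],0,62],[[0,1,0],0,62],[[0,1,0],0,62],[[0,1,0],0,62],[[0,1,0],0,62],[[0,1,0],0,62],[[0,1,0],0,62]]' 40 >/dev/null
python3 -c "
from h import *
goto(.531,-.247,.05)"
```

```text
t 26.15 tcp [ 0.5308 -0.2349  0.1301] xang 5.72 w 61.8 gf 0.0 F [0.3 0.1 0.4] units [-0.04  0.48  3.21]
```

```bash
python3 -m handwheel '[[[-0.02,0.24,0.4],0,62],[[-0.02,0.24,0.6],0,62],[[0,0,0.6],0,62],[[0,0,0.6],0,62],[[0,0,0.5],0,62],[[0,0,0.3],0,62],[[0,0,0.3],0,62],[[0,0,0.3],0,62],[[0,0,0],0,62],[[0,0,0],0,62]]' 40
python3 - <<'E'
from h import *
goto(.531,-.247,.02)
s=snap('scene'); save(s,'pics/f.png',(280,140,370,220),8)
g=cv2.cvtColor(s['color'],cv2.COLOR_RGB2GRAY); p0=r.state()['tcp_pos']
dark=cloud(s,g<45)
m=dark[(abs(dark[:,0]-p0[0])<.03)&(abs(dark[:,1]-p0[1])<.06)&(dark[:,2]>.003)]
print(np.percentile(m[:,2],[0,1,3,10]).round(4))
for z in (0.02,.04,.05,.06):
  for y in (.031,-.031):
    p=cv2.projectPoints(np.array([[p0[0]-.011,p0[1]+y,z]]),cv2.Rodrigues(s['R'])[0],s['t'],s['K'],s['D'])[0][:,0]; print(z,y,((p-[280,140])*8).round())
E
```

```text
t: 27.4
tcp_pos: [0.5311, -0.2463, 0.0397]
eef_rot: [[0.995, 0.1, 0.0], [0.1, -0.995, -0.0], [0.0, 0.0, -1.0]]
contact_force: [0.6, 0.0, -0.7]
width: 0.0619
grasp_force: 0.0
t 27.4 tcp [ 0.5311 -0.2463  0.0397] xang 5.72 w 61.9 gf 0.0 F [ 0.6  0.  -0.7] units [-0.01  0.03  0.79]
[0.0603 0.0683 0.0766 0.1068]
0.02 0.031 [[295. 454.]]
0.02 -0.031 [[412. 378.]]
0.04 0.031 [[300. 391.]]
0.04 -0.031 [[417. 317.]]
0.05 0.031 [[302. 360.]]
0.05 -0.031 [[419. 287.]]
0.06 0.031 [[304. 328.]]
0.06 -0.031 [[422. 256.]]
```

View pics/f.png

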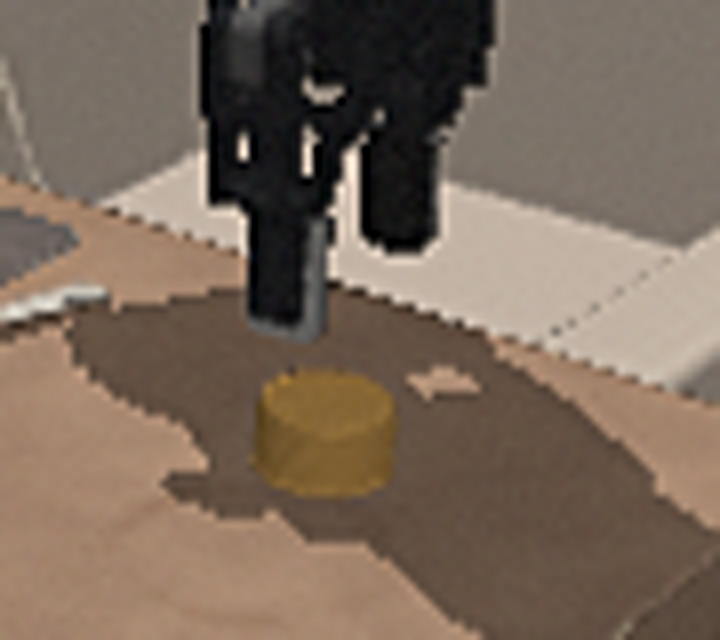

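Cap at crop (326,435) centred between the fingers, whose open tips are at z≈0.058, about 18 mm above the reported TCP. I'll descend accordingly, watching the force.

```bash
python3 -m handwheel '[[[0,0.03,0.4],0,62],[[0,0,0.4],0,62],[[0,0,0.3],0,62],[[0,0,0.2],0,62],[[0,0,0.2],0,62],[[0,0,0.2],0,62],[[0,0,0],0,62],[[0,0,0],0,62],[[0,0,0],0,62],[[0,0,0],0,62]]' 80
python3 -m handwheel '[[[0,0,0],0,48],[[0,0,0],0,48],[[0,0,0],0,20],[[0,0,0],0,20],[[0,0,0],0,20],[[0,0,0],0,20],[[0,0,0],0,20],[[0,0,0],0,20],[[0,0,0],0,20],[[0,0,0],0,20]]' 80
```

```text
t: 28.7
tcp_pos: [0.5311, -0.247, -0.0028]
eef_rot: [[0.995, 0.1, 0.0], [0.1, -0.995, -0.0], [0.0, 0.0, -1.0]]
contact_force: [0.2, -0.1, 0.5]
width: 0.0621
grasp_force: 0.0
t: 29.95
tcp_pos: [0.5312, -0.2471, -0.0023]
eef_rot: [[0.995, 0.1, 0.0], [0.1, -0.995, -0.0], [0.0, 0.0, -1.0]]
contact_force: [-2.3, 0.8, 5.7]
width: 0.0367
grasp_force: 79.5
```

```bash
python3 -m handwheel '[[[0,0,0],0,56],[[0,0,0],0,56],[[0,0,0],0,56],[[0,0,0.12],0,56],[[0,0,0.12],0,56],[[0,0,0],0,20],[[0,0,0],0,20],[[0,0,0],0,20],[[0,0,0],0,20],[[0,0,0],0,20]]' 60
python3 - <<'E'
from h import *
goto(.502,.052,.08)
s=snap('scene'); save(s,'pics/g.png',(280,140,370,220),8)
E
```

```text
t: 31.2
tcp_pos: [0.5309, -0.2469, -0.0091]
eef_rot: [[0.995, 0.1, -0.0], [0.1, -0.995, 0.0], [-0.0, -0.0, -1.0]]
contact_force: [-0.3, -0.2, -1.3]
width: 0.0383
grasp_force: 60.3
t 31.2 tcp [ 0.5309 -0.2469 -0.0091] xang 5.71 w 38.3 gf 60.3 F [-0.3 -0.2 -1.3] units [  0.04 -12.01  -3.56]
```

View pics/g.png

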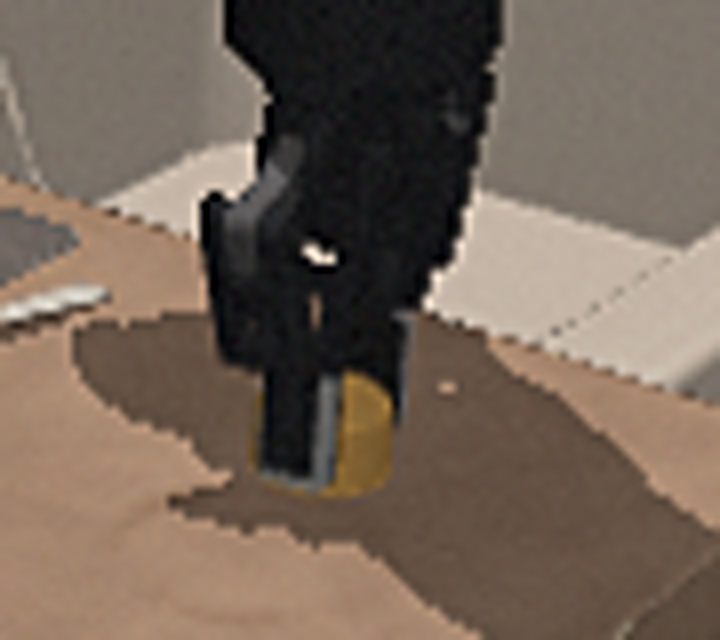

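The tips hold the cap nearly down to its rim (crop 325,440). I'll lift it and carry it over the jar.

```bash
python3 -m handwheel '[[[0,0,-0.8],0,20],[[0,0,-1],0,20],[[0,0,-1],0,20],[[0,0,-1],0,20],[[0,-0.6,-1],0,20],[[0,-1,0],0,20],[[0,-1,0],0,20],[[0,-1,0],0,20],[[0,-1,0],0,20],[[0,-1,0],0,20]]' 80
python3 -m handwheel '[[[0,-1,0],0,20],[[0,-1,0],0,20],[[0,-1,0],0,20],[[0,-1,0],0,20],[[0,-1,0],0,20],[[0,-1,0],0,20],[[0,0,0],0,20],[[0,0,0],0,20],[[0,0,0],0,20],[[0,0,0],0,20]]' 80 >/dev/null
python3 -c "
from h import *
goto(.502,.052,.075)"
```

```text
t: 32.5
tcp_pos: [0.5153, -0.1053, 0.11]
eef_rot: [[0.995, 0.1, -0.002], [0.1, -0.995, 0.001], [-0.002, -0.001, -1.0]]
contact_force: [-0.1, 0.3, -0.8]
width: 0.0379
grasp_force: 80.3
t 33.75 tcp [0.5021 0.041  0.111 ] xang 5.65 w 38.2 gf 80.3 F [ 0.5  0.5 -0.6] units [ 0.04 -0.44  1.44]
```

```bash
python3 -m handwheel '[[[0.02,-0.22,0],0,20],[[0.02,-0.22,0],0,20],[[0,0,0.3],0,20],[[0,0,0.3],0,20],[[0,0,0],0,20],[[0,0,0],0,20],[[0,0,0],0,20],[[0,0,0],0,20],[[0,0,0],0,20],[[0,0,0],0,20]]' 80
python3 - <<'E'
from h import *
from scipy.optimize import least_squares
goto(.502,.052,.067)
s=snap('scene'); hsv=cv2.cvtColor(s['color'],cv2.COLOR_RGB2HSV)
def fit(m,R,g=(.502,.052)):
    f=least_squares(lambda p:np.hypot(m[:,0]-p[0],m[:,1]-p[1])-R,g,loss='soft_l1',f_scale=.001); return f.x.round(4),len(m)
near=lambda c,a,b:c[(np.hypot(c[:,0]-.502,c[:,1]-.052)<.027)&(c[:,2]>a)&(c[:,2]<b)]
c=cloud(s,np.ones((384,512),bool)); print('jar body',fit(near(c,.025,.054),.021))
cap=near(cloud(s,(hsv[:,:,1]>110)&(hsv[:,:,2]>60)),.09,.13); print('cap',cap.min(0),cap.max(0),fit(cap[(cap[:,2]<.113)],.0205))
E
```

```text
t: 35.0
tcp_pos: [0.502, 0.0527, 0.0961]
eef_rot: [[0.995, 0.1, 0.0], [0.1, -0.995, -0.0], [0.0, 0.0, -1.0]]
contact_force: [-0.3, 0.4, -1.5]
width: 0.0375
grasp_force: 80.3
t 35.0 tcp [0.502  0.0527 0.0961] xang 5.72 w 37.5 gf 80.3 F [-0.3  0.4 -1.5] units [-0.    0.03  1.16]
jar body (array([0.5032, 0.0515]), 309)
cap [0.48223602 0.03259703 0.10526728] [0.51587061 0.07429947 0.12845611] (array([0.5042, 0.0528]), 58)
```

```bash
python3 -m handwheel '[[[-0.02,0.04,0.2],0,20],[[0,0,0.2],0,20],[[0,0,0.2],0,20],[[0,0,0.2],0,20],[[0,0,0.2],0,20],[[0,0,0.15],0,20],[[0,0,0.05],0,20],[[0,0,0],0,20],[[0,0,0],0,20],[[0,0,0],0,20]]' 80
```

```text
t: 36.3
tcp_pos: [0.5017, 0.0517, 0.0662]
eef_rot: [[0.995, 0.1, 0.0], [0.1, -0.995, 0.0], [0.0, 0.0, -1.0]]
contact_force: [-0.5, 1.0, -1.6]
width: 0.0377
grasp_force: 80.3
```

```bash
python3 -m handwheel '[[[0,0,0.04],0,20],[[0,0,0.04],0,20],[[0,0,0.04],0,20],[[0,0,0.04],0,20],[[0,0,0.04],0,20],[[0,0,0.04],0,20],[[0,0,0.04],0,20],[[0,0,0],0,20],[[0,0,0],0,20],[[0,0,0],0,20]]' 110
```

```text
t: 37.55
tcp_pos: [0.5008, 0.0516, 0.0582]
eef_rot: [[0.995, 0.1, -0.001], [0.1, -0.995, -0.0], [-0.001, -0.0, -1.0]]
contact_force: [0.0, -0.3, -3.3]
width: 0.0366
grasp_force: 110.4
```

```bash
python3 -m handwheel '[[[0,0,0.04],0,20],[[0,0,0.04],0,20],[[0,0,0.04],0,20],[[0,0,0],0,20],[[0,0,0],0,20],[[0,0,0],0,20],[[0,0,0],0,20],[[0,0,0],0,20],[[0,0,0],0,20],[[0,0,0],0,20]]' 110
python3 - <<'E'
from h import *
s=snap('scene'); hsv=cv2.cvtColor(s['color'],cv2.COLOR_RGB2HSV)
c=cloud(s,(hsv[:,:,1]>110)&(hsv[:,:,2]>60)); cap=c[(np.hypot(c[:,0]-.502,c[:,1]-.052)<.024)&(c[:,2]>.055)]; print(len(cap),np.percentile(cap,[2,50,98],axis=0).round(4))
E
```

```text
t: 38.8
tcp_pos: [0.5015, 0.0517, 0.056]
eef_rot: [[0.995, 0.1, 0.0], [0.1, -0.995, 0.0], [0.0, 0.0, -1.0]]
contact_force: [0.7, 0.4, -3.1]
width: 0.0368
grasp_force: 110.6
245 [[0.4827 0.0336 0.0672]
 [0.4874 0.0523 0.0856]
 [0.5114 0.0669 0.0996]]
```

Run:
```python
from h import *
s=snap('scene'); hsv=cv2.cvtColor(s['color'],cv2.COLOR_RGB2HSV)
m=(hsv[:,:,1]>110)&(hsv[:,:,2]>60)
c=cloud(s,m); k=(np.hypot(c[:,0]-.502,c[:,1]-.052)<.024)&(c[:,2]>.055); cap=c[k]
v,u=np.nonzero(m&(s['depth']>0)); u=u[k];v=v[k]
for lo in np.arange(.055,.11,.005):
    q=(cap[:,2]>=lo)&(cap[:,2]<lo+.005)
    if q.any(): print(round(lo,3),q.sum(),cap[q][:,:2].min(0).round(3),cap[q][:,:2].max(0).round(3),'u',u[q].min(),u[q].max(),'v',v[q].min(),v[q].max(), np.median(hsv[v[q],u[q]],axis=0))
a=np.linspace(0,2*np.pi,60)
for z in (.0645,.0865):
    P=np.c_[.502+.0205*np.cos(a),.052+.0205*np.sin(a),0*a+z]; p=cv2.projectPoints(P,cv2.Rodrigues(s['R'])[0],s['t'],s['K'],s['D'])[0][:,0]; print(z,p.min(0).round(),p.max(0).round())
print(r.state()['contact_force'],r.state()['joint_efforts'].round(1))
for l in('cap','jar'):
  for q in r.cut_out('scene',l)[:4]: print(l,q['confidence'],q['uv'])
```

```text
0.065 27 [0.482 0.042] [0.491 0.069] u 240 253 v 232 238 [ 18. 160. 158.]
0.07 29 [0.482 0.041] [0.49  0.066] u 242 253 v 230 237 [ 18. 156. 144.]
0.075 27 [0.483 0.04 ] [0.49  0.066] u 242 253 v 226 234 [ 18. 154. 148.]
0.08 32 [0.482 0.042] [0.49  0.066] u 242 253 v 225 232 [ 18.  155.  147.5]
0.085 122 [0.483 0.033] [0.515 0.065] u 241 253 v 216 229 [ 18.  155.  142.5]
0.095 1 [0.488 0.068] [0.488 0.068] u 241 241 v 223 223 [ 18. 156.  62.]
0.1 2 [0.487 0.069] [0.487 0.069] u 241 241 v 221 222 [ 18.5 164.   70. ]
0.105 1 [0.488 0.068] [0.488 0.068] u 241 241 v 220 220 [ 17. 166.  72.]
0.0645 [230. 227.] [254. 240.]
0.0865 [230. 216.] [254. 229.]
[-0.52929488 -0.19540861 -2.74943277] [ -0.  -36.  -21.9  -0.   -0.   -0. ]
cap 0.58 [263.6, 221.8]
cap 0.57 [287.0, 243.5]
cap 0.56 [248.0, 228.3]
cap 0.16 [242.9, 249.5]
jar 0.6 [243.7, 252.2]
```

The cap's roof is at z≈0.0865 and its rim at ≈0.065, so it has gone past the click. Now I'll build up the press.

```bash
python3 -m handwheel '[[[0,0,0.04],0,20],[[0,0,0.04],0,20],[[0,0,0],0,20],[[0,0,0],0,20],[[0,0,0],0,20],[[0,0,0],0,20],[[0,0,0],0,20],[[0,0,0],0,20],[[0,0,0],0,20],[[0,0,0],0,20]]' 110
```

```text
t: 40.25
tcp_pos: [0.5024, 0.0517, 0.0557]
eef_rot: [[0.995, 0.1, 0.001], [0.1, -0.995, -0.0], [0.001, 0.0, -1.0]]
contact_force: [-2.9, -0.8, 7.8]
width: 0.0366
grasp_force: 111.8
```

```bash
python3 -m handwheel '[[[0,0,0.03],0,20],[[0,0,0.03],0,20],[[0,0,0],0,20],[[0,0,0],0,20],[[0,0,0],0,20],[[0,0,0],0,20],[[0,0,0],0,20],[[0,0,0],0,20],[[0,0,0],0,20],[[0,0,0],0,20]]' 110
python3 - <<'E'
from h import *
for n in ('scene',):
    s=snap(n); hsv=cv2.cvtColor(s['color'],cv2.COLOR_RGB2HSV); c=cloud(s,(hsv[:,:,1]>110)&(hsv[:,:,2]>60))
    for g in ((.502,.052),(.562,.058),(.622,.064)):
        k=c[(np.hypot(c[:,0]-g[0],c[:,1]-g[1])<.024)&(c[:,2]>.06)&(c[:,2]<.093)]; print(g,len(k),np.percentile(k,[5,50,95],axis=0).round(3).tolist() if len(k) else '')
E
```

```text
t: 41.5
tcp_pos: [0.5034, 0.0517, 0.0558]
eef_rot: [[0.995, 0.1, 0.003], [0.1, -0.995, -0.0], [0.003, 0.0, -1.0]]
contact_force: [-5.5, -0.6, 16.7]
width: 0.0366
grasp_force: 112.8
(0.502, 0.052) 240 [[0.485, 0.036, 0.068], [0.489, 0.052, 0.085], [0.51, 0.066, 0.088]]
(0.562, 0.058) 194 [[0.544, 0.054, 0.07], [0.555, 0.068, 0.078], [0.572, 0.076, 0.081]]
(0.622, 0.064) 244 [[0.605, 0.055, 0.064], [0.614, 0.07, 0.078], [0.631, 0.082, 0.081]]
```

```bash
python3 -c "
from station import r
print(r.state()['contact_force'],r.sign_off())"
```

```text
the job is handed in; nothing more can be done
[-4.64208439 -1.18249088 16.52134615] None
```

I've handed the job in: the pot is in the middle pocket, the jar is in the front pocket, and the cap sits at its clicked-on height, with the gripper still pressing it down at about 16.5 N; no verdict came back.

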